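Lift the round swing bucket off its trunnions onto the counting scale

TASK

Two empty steel buckets hang by their pivot pins in open-topped cradles. Take the round one by the bar across its top, lift it up out of its cradle without letting it swing over or catch, and set it down gently, upright, in the middle of the counting scale's square plate so that it can be tared. Leave the square bucket hanging in its own cradle.

Things in the scene. Friction and masses are not known exactly. Their poses are not given: they have to be found in the camera images.
- round_bucket: Round steel bucket to move: 84 mm outside diameter, 70 high, open top, 0.3-0.5 kg. Origin: centre of underside; z up, y along its two 10 mm pivot pins (58 mm up, ends at y +-72; swings freely, hangs upright). Rigid black grip bar along y over the middle: flat sides, 12 mm thick (x), 86 long, 96 to 120 mm above the underside, on a strap at each end, 26 mm clear of the rim. Pinch it across x.
- square_bucket: Square bucket, to be left hanging: open steel box 96 x 84 mm, 64 high, with the same pins and black grip bar as the round one, in a cradle like the other. Origin: centre of underside (42 mm above the table), z up, y along its pins. Its bar's top is 162 mm above the table.
- round_cradle: Fixed dark steel cradle in which the round bucket hangs: base plate 110 x 150 mm; two uprights 109 mm high, 8 thick, 56 wide in x, at y = +60 and -60 mm, each with an open-topped notch 16 mm wide, 14 deep, holding a pin. Origin on the table under its centre, z up, y along the pins. The bucket's underside hangs 42 mm above the table; raised 14 mm its pins are free.
- scale: Fixed counting scale: grey body 210 x 170 mm, 40 high, with a square steel plate 160 x 160 mm; the plate's flat top is 60 mm above the table and does not sink. Origin on the table under the plate's centre, z up; dark display strip on its -x side.
Things that resemble listed ones, but are neither listed nor needed, are in the scene too. Leave any green look-alike of the round_bucket alone.

How it is judged:
On the way:
1. the round bucket is lifted clear above its cradle, hanging upright within 15 degrees (z of round_bucket in the frame of round_cradle above 0.065 m and angle between round_bucket's own z axis and vertical below 0.26 rad), for 0.2 s.
At the end, for the whole second after the job is handed in: The round bucket stands released and at rest on the scale's plate, upright within 10 degrees, its centre within 30 mm of the plate's centre; the square bucket still hangs where it was (within 20 mm, upright within 15 degrees) (horizontal distance between round_bucket and scale below 0.03 m and z of round_bucket in the frame of scale between 0.055 and 0.065 m and angle between round_bucket's own z axis and vertical below 0.17 rad and linear speed of round_bucket below 0.02 m/s and distance of square_bucket from where it was at the start of the episode below 0.02 m and angle between square_bucket's own z axis and vertical below 0.26 rad); the robot touches nothing.
It fails at once if the round bucket swings or tips by more than 30 degrees (angle between round_bucket's own z axis and vertical above 0.52 rad).
It fails at once if the round bucket catches on its cradle (more than 35 N between them) (contact force between round_bucket and round_cradle above 35 N).
It fails at once if the round bucket is dropped or slammed onto the scale (faster than 0.45 m/s just above or on the plate) (horizontal distance between round_bucket and scale below 0.1 m and z of round_bucket in the frame of scale below 0.085 m and linear speed of round_bucket above 0.45 m/s).
It fails at once if the square bucket is lifted out or knocked away (moved more than 40 mm) (distance of square_bucket from where it was at the start of the episode above 0.04 m).
It also fails if it takes over 42 s, if anything falls off the work surface, if the arm or the gripper's body presses on something with over 40 N, if the wrist force passes 120 N, or if a joint passes its speed limit or range.

ROBOT

A 6-joint arm with a two-finger parallel gripper is mounted at the origin on the work surface. World frame = base frame: x ahead of the robot, y to its left, z up, the work surface at z = 0. Lengths are in m, angles in rad, forces in N, time in s.
With the tool pointing down it reaches from about 0.425 to 0.95 m from the base axis. Payload 3.5 kg.
Tool frame: the origin (TCP) lies on the centre line of the jaws, within the pads' length; the fingertips stand ahead of it and the grasp point (between the pads) lies 11 mm behind it (tips_ahead is the z of the fingertips in the tool frame, in m); z points along the fingers, y is the direction in which the jaws open and shut (so a half turn about z gives the same grasp; the last joint's range is limited). The gripper opens to 85 mm and grips with 20 to 120 N. Pads are 22 mm wide; open, the fingers measure 114 mm over their backs; the gripper's body (76 mm by 85 mm) begins 54 mm behind the grasp point. The pads swing forward as they close: fully open they stand 13 mm farther back than shut.
Start: joints at [-1.478, 0.286, 1.577, -0, 1.279, -0.15], TCP at [0.162, -0.655, 0.239] pointing down, gripper open.
Joint ranges: [-2.77, 2.77], [-0.9, 2.22], [0.21, 2.48], [-1.53, 4.67], [0.24, 2.81], [-2.84, 2.84]. Speed limits (rad/s): [2.79, 2.79, 3.14, 3.14, 3.14, 3.14].

INTERFACE

Orientations are given as a unit quaternion [x, y, z, w].
In Python, from plant import * gives the robot as it stands. The module is installed in compiled form; this text tells all that it offers.
- The arm moves only by the tool move_arm, never from a script. Its arguments are lists of equal length, an entry for each row: "linear": the shift along the world's x, y, z in m, a list of three; "twist": the turn, a rotation vector about the world's x, y, z in degrees, a list of three. A call has 1 to 20 rows; each row shifts and turns the pose as measured when the row begins; what a row does not reach is not made up. A row lasts 1/12 s, in which the tool goes at most 41.7 mm and 7.16 degrees, less where a joint would pass 70% of its speed; a pose out of reach is approached as far as the arm can. A call is refused whole if a number of a shift passes 0.0417 or a number of a turn 7.16, either way. A call with a gripper value outside its range is refused whole. "grip" is the opening, from 0 (shut) to 1 (fully open), set as the call begins (left out, the last holds). The fingers move at their own pace and stop on an object; "force" is the grip in N (left out, the last holds). Time passes only in rows, so rows that do not move let the fingers close. It gives the time, the measured TCP pose, the force and the opening at its end, in the units of the state.
- get_state(): the state, without advancing time (a new reading comes with each control period).
- read_camera(name): name is "scene" or "top" or "wrist"; returns a dict with "img" (400x640x3 uint8, blue, green, red), "depth" (400x640 float32, m along the optical axis (not along the pixel's ray), 0 where there is no reading), "fx", "fy", "cx", "cy" (pixels), "dist" ([k1, k2, p1, p2, k3] as OpenCV has them; the pictures are not rectified), "rvec" (rotation vector, rad) and "tvec" (3), from world to camera coordinates, as OpenCV has them. Camera axes: x right, y down, z forward; pixel columns grow to the right and rows downward; lengths in m; the calibration is good to about 2 mm. A picture is of the moment at which its call begins.
- sign_off(): hands the job in, once; it reports no verdict.
The state is a dict: "time": time; "qpos": joint angles; "dq": joint speeds; "joint_efforts": joint torques, N m; "eef_pos": TCP position; "tcp_rot": TCP orientation; "contact_force": force on the tool from outside, world axes, zero at the start; "wrist_torque": the same for the moment, N m; "opening": opening from 0.0 (shut) to 1.0 (fully open).
Only numpy, scipy, OpenCV 4.12 (cv2) and the standard library are available. Lean on these libraries where they do the work, as an engineer would, in place of code of your own. Each camera call takes 0.05 s, during which the arm holds its last target.

## Working session

There is one attempt and no reset: what is moved stays moved. The work goes in short steps, Python scripts to look and compute and a tool call to move; the robot and the scene stay as the last step left them, time stands still between calls to the robot, and variables do not carry over. Pictures are saved under pics/ and viewed, and the job is handed in when it is done.

Besides the shell and the picture viewer there is one more tool, called after "Call:" as name(argument=value, ...) on one line, values as JSON. move_arm: Moves the arm, as the interface text tells. Its arguments: {"type":"object","properties":{"linear":{"type":"array","items":{"type":"array","items":{"type":"number"}}},"twist":{"type":"array","items":{"type":"array","items":{"type":"number"}}},"grip":{"type":"number"},"force":{"type":"number"}},"required":["linear","twist"]}

```bash
mkdir -p pics; python3 - <<'E'
from plant import *
import cv2,pickle
s=get_state();print(s)
for n in ["scene","top","wrist"]:
    c=read_camera(n);cv2.imwrite(f"pics/{n}0.png",c["img"]);pickle.dump(c,open(f"{n}0.pkl","wb"))
    print(n,c["fx"],c["cx"],c["dist"],c["rvec"],c["tvec"])
E
```

```text
{'time': 0.0, 'qpos': array([-1.47801041e+00,  2.87179180e-01,  1.57816103e+00,  1.99652281e-05,
        1.27860060e+00, -1.50007960e-01]), 'dq': array([ 0.00046646, -0.00019922,  0.00127624,  0.00036793,  0.0008826 ,
        0.00045947]), 'joint_efforts': array([ 3.39905655e-04, -4.05990064e+01, -2.92625087e+01, -1.73658286e-04,
        5.92031720e-03, -3.19161423e-06]), 'eef_pos': array([ 0.16224936, -0.65455986,  0.23794679]), 'tcp_rot': array([ 9.92640102e-01,  1.21096035e-01,  4.31390660e-05, -1.17332010e-03]), 'contact_force': array([-0.08055179,  0.47358341,  0.19451252]), 'wrist_torque': array([-0.05182029,  0.02301996, -0.009225  ]), 'opening': 0.9995607710693176}
scene 379.78785583242023 321.1189219489228 [-0.01578309  0.          0.          0.          0.        ] [ 2.39881373  0.53261756 -0.21026492] [-0.35415685 -0.09929345  1.16016609]
top 448.9421158078313 322.74281448894976 [-0.12105541  0.          0.          0.          0.        ] [ 2.16906787 -2.21604695  0.05912821] [0.02505925 0.3673373  1.27332663]
wrist 351.4224176594364 322.39275261986694 [0.02067262 0.         0.         0.         0.        ] [-2.27338695  1.77762821  0.27957073] [-0.67445243 -0.04062915  0.38055155]
```

View pics/scene0.png

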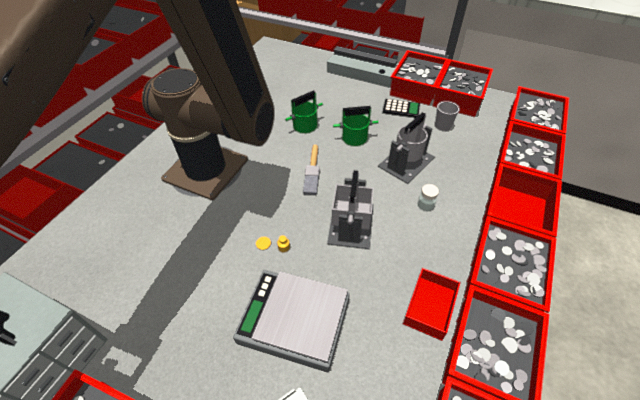

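View pics/top0.png

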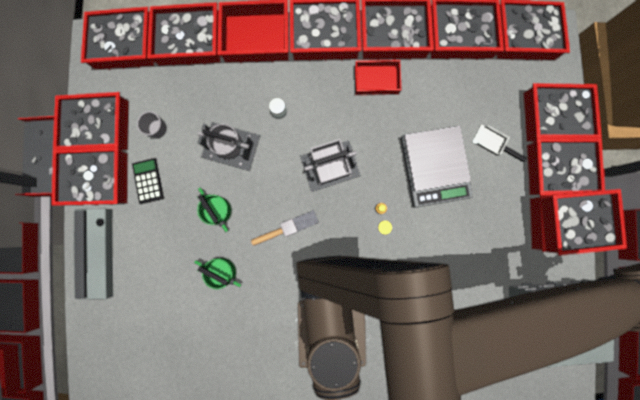

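View pics/wrist0.png

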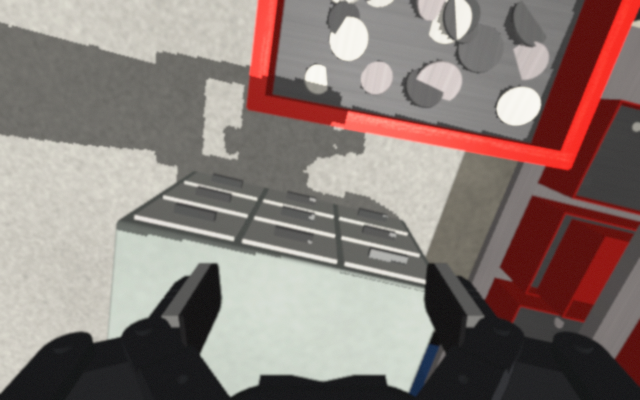

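Candidates for the round bucket (top view): steel round in cradle (225,142), steel square in cradle (330,163), green look-alikes (214,208) and (218,272), plain grey cup (152,125). The description fits (225,142), which I'll check in a close crop.

```bash
cat > h.py <<'E'
import numpy as np,cv2,pickle
def W(c,u,v,z=None,d=None):
    K=np.array([[c["fx"],0,c["cx"]],[0,c["fy"],c["cy"]],[0,0,1]])
    p=cv2.undistortPoints(np.array([[[u,v]]],float),K,np.array(c["dist"]))[0,0]
    R=cv2.Rodrigues(np.array(c["rvec"],float))[0];t=np.array(c["tvec"],float).ravel()
    o=-R.T@t; r=R.T@np.array([p[0],p[1],1])
    return o+r*(d if z is None else (z-o[2])/r[2])
def P(c,X):
    K=np.array([[c["fx"],0,c["cx"]],[0,c["fy"],c["cy"]],[0,0,1]])
    return cv2.projectPoints(np.array(X,float).reshape(-1,1,3),np.array(c["rvec"],float),np.array(c["tvec"],float),K,np.array(c["dist"]))[0][:,0]
def cloud(c):
    h,w=c["depth"].shape
    K=np.array([[c["fx"],0,c["cx"]],[0,c["fy"],c["cy"]],[0,0,1]])
    v,u=np.mgrid[:h,:w]
    p=cv2.undistortPoints(np.stack([u,v],-1).reshape(-1,1,2).astype(float),K,np.array(c["dist"]))[:,0]
    d=c["depth"].reshape(-1,1)
    X=np.hstack([p,np.ones((len(p),1))])*d
    R=cv2.Rodrigues(np.array(c["rvec"],float))[0];t=np.array(c["tvec"],float).ravel()
    return ((X-t)@R).reshape(h,w,3)
E
python3 - <<'E'
from h import *
c=pickle.load(open("top0.pkl","rb"));im=c["img"]
a=cv2.resize(im[110:200,190:370],None,fx=4.4,fy=4.4,interpolation=cv2.INTER_CUBIC)
b=cv2.resize(im[110:220,390:490],None,fx=2,fy=2)
cv2.imwrite("pics/crop0.png",a)
X=cloud(c)
for n,(u,v) in dict(r=(225,142),s=(330,163),scale=(436,157)).items(): print(n,W(c,u,v,.05),X[v,u])
# scale plate
m=(abs(X[...,2]-.06)<.006)
m[:,:390]=0;m[:,480:]=0;m[:110]=0;m[220:]=0
mm=cv2.morphologyEx(m.astype(np.uint8),cv2.MORPH_OPEN,np.ones((5,5)))
p=X[mm>0];print(len(p),cv2.minAreaRect(p[:,:2].astype(np.float32)),p[:,2].mean())
# high points near the cradles
for n,(u0,u1,v0,v1) in dict(r=(190,262,110,175),s=(295,365,130,195)).items():
    q=X[v0:v1,u0:u1].reshape(-1,3)
    for lo,hi in((.148,.18),(.1,.13)):
        k=q[(q[:,2]>lo)&(q[:,2]<hi)]
        print(n,lo,len(k),cv2.minAreaRect(k[:,:2].astype(np.float32)) if len(k)>3 else '',k.mean(0))
E
```

```text
r [0.54721043 0.28858767 0.05      ] [0.54733184 0.28871977 0.04939793]
s [ 0.48045239 -0.00553578  0.05      ] [ 0.48132528 -0.00563883  0.04409791]
scale [ 0.49192272 -0.30399323  0.05      ] [ 0.49012119 -0.30103736  0.06146504]
2947 ((0.4886288344860077, -0.3063815236091614), (0.1596120148897171, 0.16014166176319122), 8.365067481994629) 0.059210213759748186
r 0.148 180 ((0.5444146394729614, 0.2829379737377167), (0.0845104306936264, 0.01613917015492916), 74.311279296875) [0.5432422  0.28183103 0.15909312]
r 0.1 326 ((0.5439853072166443, 0.2831956148147583), (0.1403091847896576, 0.08137021213769913), 86.11007690429688) [0.5416044  0.27627941 0.10790037]
s 0.148 185 ((0.47933122515678406, -0.005122929811477661), (0.014595860615372658, 0.08587667346000671), 16.644805908203125) [ 0.47915554 -0.0054621   0.16004931]
s 0.1 339 ((0.48025673627853394, -0.004772990942001343), (0.09710802882909775, 0.14325660467147827), 16.819250106811523) [ 0.47909287 -0.00484141  0.10579792]
```

View pics/crop0.png

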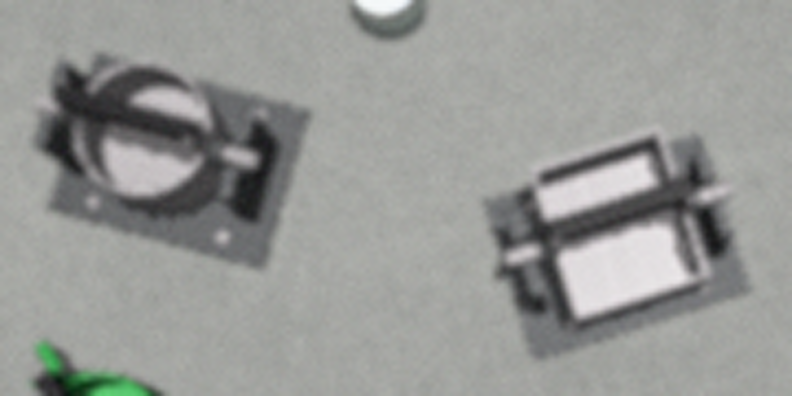

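The crop confirms it: the round steel bucket is in its cradle at the left, with its bar running from crop px (60,95) to (205,135). The square bucket is on the right. Next I'll move round over the scale towards the bucket, turning +60° about z.

```bash
python3 - <<'E'
import plant
print([n for n in dir(plant) if not n.startswith('_')]); print(getattr(plant,'tips_ahead',None))
E
```

```text
['Unreachable', 'get_state', 'read_camera', 'sign_off', 'tips_ahead']
0.008
```

Call:
move_arm(linear=[[0.03,0.02,0.01],[0.035,0.035,0.01],[0.035,0.035,0.01],[0.035,0.035,0.01],[0.035,0.035,0.01],[0.035,0.035,0],[0.035,0.035,0],[0.035,0.035,0],[0.03,0.035,0],[0.02,0.04,0],[0,0.04,0],[0,0.04,0],[0,0.04,0],[0,0.04,0],[0,0.04,0],[0,0.04,0],[0,0.04,0],[0,0.04,0],[0,0.04,0],[0,0.04,0]], twist=[[0,0,6],[0,0,6],[0,0,6],[0,0,6],[0,0,6],[0,0,6],[0,0,6],[0,0,6],[0,0,6],[0,0,6],[0,0,0],[0,0,0],[0,0,0],[0,0,0],[0,0,0],[0,0,0],[0,0,0],[0,0,0],[0,0,0],[0,0,0]], grip=1)

```text
time: 1.82
eef_pos: [0.4396, 0.0594, 0.2753]
tcp_rot: [0.788, 0.616, -0.001, -0.003]
contact_force: [0.3, 0.3, 0.2]
opening: 1.0
```

Call:
move_arm(linear=[[0.02,0.04,0],[0.02,0.04,0],[0.02,0.04,0],[0.02,0.04,0],[0.015,0.035,0],[0.01,0.025,0],[0,0,0],[0,0,0]], twist=[[0,0,-1.7],[0,0,0],[0,0,0],[0,0,0],[0,0,0],[0,0,0],[0,0,0],[0,0,0]])

```text
time: 2.48
eef_pos: [0.5351, 0.2822, 0.2725]
tcp_rot: [0.793, 0.609, -0.001, -0.004]
contact_force: [-0.7, -1.0, 0.1]
opening: 1.003
```

```bash
python3 - <<'E'
from plant import *
from h import *
s=get_state();print(s["eef_pos"],s["tcp_rot"])
c=read_camera("wrist");cv2.imwrite("pics/w1.png",c["img"]);pickle.dump(c,open("w1.pkl","wb"))
X=cloud(c);q=X.reshape(-1,3)
d=np.hypot(q[:,0]-.544,q[:,1]-.283)
k=q[(q[:,2]>.148)&(q[:,2]<.175)&(d<.07)]
print(len(k),cv2.minAreaRect(k[:,:2].astype(np.float32)) if len(k)>3 else '',np.percentile(k[:,2],[5,50,95]) if len(k) else '')
E
```

```text
[0.53507404 0.28217628 0.27254207] [ 0.79345629  0.60861475 -0.00149504 -0.00360114]
2035 ((0.5455509424209595, 0.28292158246040344), (0.0868883728981018, 0.01572187803685665), 73.17829895019531) [0.15739122 0.16259926 0.16374728]
```

View pics/w1.png

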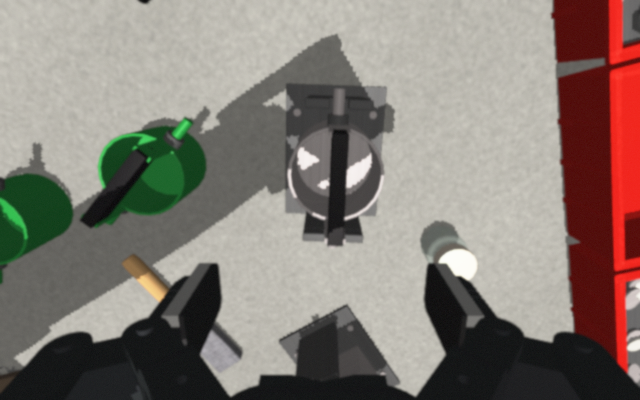

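The wrist view shows the bar vertical at px (338, 130–243), with the greens well to the left. I'll align and go part way down.

Call:
move_arm(linear=[[0.01,0.001,0],[0,0,-0.025],[0,0,-0.025],[0,0,-0.015],[0,0,0],[0,0,0]], twist=[[0,0,-1],[0,0,0],[0,0,0],[0,0,0],[0,0,0],[0,0,0]])

```text
time: 3.03
eef_pos: [0.548, 0.2764, 0.2081]
tcp_rot: [0.803, 0.596, 0.001, -0.002]
contact_force: [0.1, -0.1, -0.6]
opening: 0.999
```

```bash
python3 - <<'E'
from plant import *
from h import *
s=get_state();print(s["eef_pos"],s["tcp_rot"])
from scipy.spatial.transform import Rotation as R
M=R.from_quat(s["tcp_rot"]).as_matrix();print(M)
c=read_camera("wrist");cv2.imwrite("pics/w2.png",c["img"])
X=cloud(c);q=X.reshape(-1,3)
d=np.hypot(q[:,0]-.544,q[:,1]-.283)
k=q[(q[:,2]>.15)&(q[:,2]<.175)&(d<.055)]
r=cv2.minAreaRect(k[:,:2].astype(np.float32));print(len(k),r,np.percentile(k[:,2],[5,50,95]))
print("offset in tool",M.T@(np.array([*r[0],.15])-s["eef_pos"]))
E
```

```text
[0.54796181 0.27641556 0.20813368] [ 0.80277349  0.59627945  0.00095723 -0.00215089]
[[ 0.2888998   0.95735879 -0.0010282 ]
 [ 0.95735055 -0.28889238  0.00459491]
 [ 0.00410194 -0.00231181 -0.99998891]]
3379 ((0.5453763008117676, 0.28286802768707275), (0.08693913370370865, 0.015759536996483803), 72.9876937866211) [0.15809246 0.1626533  0.16369081]
offset in tool [ 0.00519186 -0.00420493  0.05816534]
```

View pics/w2.png

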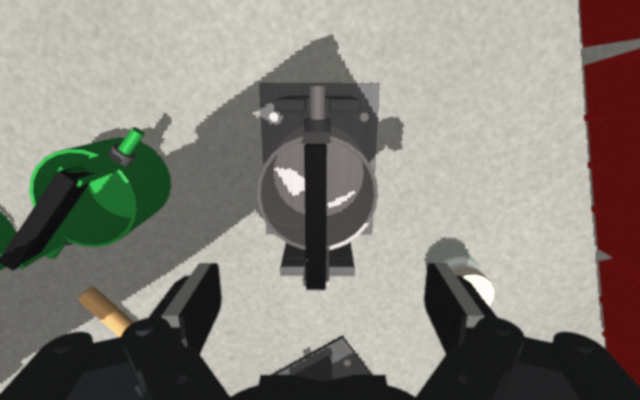

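The bar is at px x≈315 and parallel to the pads. I'll shift a few mm and go down.

Call:
move_arm(linear=[[-0.0025,0.006,0],[0,0,-0.015],[0,0,-0.015],[0,0,-0.01],[0,0,0],[0,0,0]], twist=[[0,0,0],[0,0,0],[0,0,0],[0,0,0],[0,0,0],[0,0,0]])

```text
time: 3.58
eef_pos: [0.5497, 0.2836, 0.1768]
tcp_rot: [0.804, 0.595, 0.008, 0.0]
contact_force: [0.1, -0.3, 0.5]
opening: 1.002
```

Call:
move_arm(linear=[[-0.0045,-0.0008,0],[0,0,-0.012],[0,0,-0.012],[0,0,-0.01],[0,0,0],[0,0,0]], twist=[[0,0,0],[0,0,0],[0,0,0],[0,0,0],[0,0,0],[0,0,0]])

```text
time: 4.08
eef_pos: [0.5459, 0.2835, 0.1428]
tcp_rot: [0.804, 0.595, 0.011, 0.001]
contact_force: [-0.4, 0.0, -0.5]
opening: 0.998
```

```bash
cat > off.py <<'E'
from plant import *
from h import *
s=get_state();print(s["time"],s["eef_pos"],s["tcp_rot"],s["contact_force"])
from scipy.spatial.transform import Rotation as R
M=R.from_quat(s["tcp_rot"]).as_matrix();print(M[:,2],np.degrees(np.arctan2(M[1,0],M[0,0])))
c=read_camera("wrist");
import sys
cv2.imwrite(sys.argv[1],c["img"])
E
python3 off.py pics/w3.png
```

```text
4.0833 [0.54587847 0.2834634  0.14281679] [0.80380123 0.59479671 0.01093269 0.00096369] [-0.42190778  0.03109175 -0.47545146]
[ 0.01872183  0.01145622 -0.9997591 ] 73.00824194537769
```

View pics/w3.png

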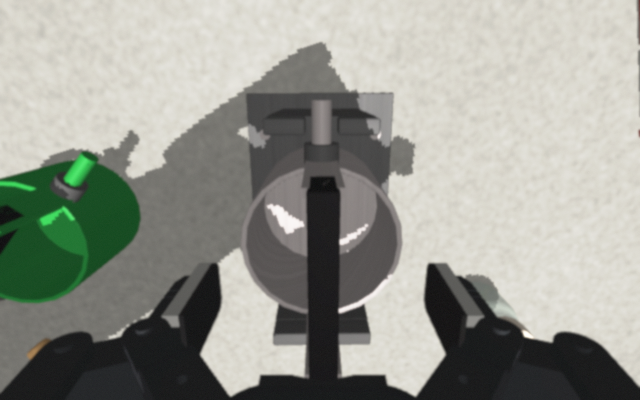

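Bar at x≈323 and the finger mid-line at 322, so it is centred. I'll trim the tilt, drop 3 mm and close.

Call:
move_arm(linear=[[0,0,-0.003],[0,0,0],[0,0,0]], twist=[[-0.7,1.1,0],[0,0,0],[0,0,0]])

```text
time: 4.38
eef_pos: [0.5459, 0.2834, 0.1394]
tcp_rot: [0.804, 0.595, -0.002, 0.0]
contact_force: [0.5, -0.3, 1.4]
opening: 1.002
```

```bash
python3 off.py pics/w4.png
```

```text
4.3833 [0.54590362 0.28337586 0.13941806] [ 8.03889024e-01  5.94776486e-01 -1.83540943e-03  1.58022085e-05] [ 0.49821298 -0.28146939  1.42389074]
[-0.00293213 -0.00220872 -0.99999326] 72.99372632496821
```

Call:
move_arm(linear=[[0,0,0],[0,0,0],[0,0,0],[0,0,0],[0,0,0],[0,0,0],[0,0,0],[0,0,0],[0,0,0],[0,0,0]], twist=[[0,0,0],[0,0,0],[0,0,0],[0,0,0],[0,0,0],[0,0,0],[0,0,0],[0,0,0],[0,0,0],[0,0,0]], grip=0, force=50)

```text
time: 5.27
eef_pos: [0.5464, 0.2837, 0.1409]
tcp_rot: [0.804, 0.595, -0.001, 0.0]
contact_force: [-0.2, -0.6, 1.0]
opening: 0.131
```

```bash
python3 off.py pics/w5.png
```

```text
5.2667 [0.54641332 0.28370099 0.1408635 ] [ 8.03775441e-01  5.94932289e-01 -7.20864956e-04  3.02696477e-04] [-0.20016322 -0.61054094  1.04771239]
[-7.98659281e-04 -1.34433167e-03 -9.99998777e-01] 73.01565268055899
```

View pics/w5.png

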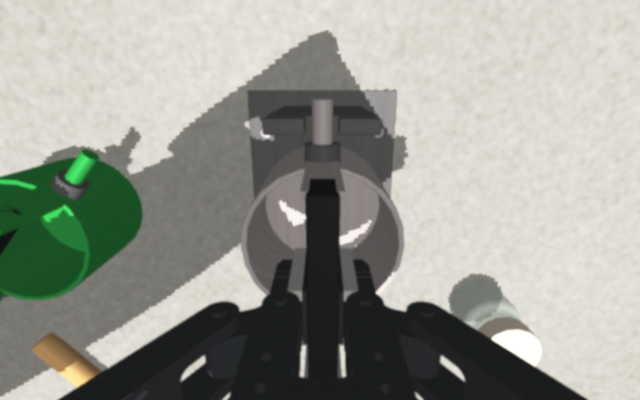

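The pads have closed on the bar (opening 0.131 ≈ 11–12 mm). I'll lift slowly.

Call:
move_arm(linear=[[0,0,0.003],[0,0,0.004],[0,0,0.004],[0,0,0.004],[0,0,0.004],[0,0,0]], twist=[[0,0,0],[0,0,0],[0,0,0],[0,0,0],[0,0,0],[0,0,0]])

```text
time: 5.82
eef_pos: [0.5425, 0.2822, 0.1552]
tcp_rot: [0.804, 0.595, -0.006, -0.001]
contact_force: [0.6, -0.9, -5.0]
opening: 0.134
```

```bash
python3 off.py pics/w6.png
```

```text
5.8167 [0.54247761 0.28220018 0.15523041] [ 0.80388755  0.59474574 -0.00633799 -0.00146381] [ 0.55583494 -0.93997899 -4.9948002 ]
[-0.01193125 -0.0051855  -0.99991537] 72.99320560782547
```

Call:
move_arm(linear=[[0.003,0.001,0.003],[0.001,0,0.005],[0.001,0,0.006],[0,0,0.006],[0,0,0.008],[0,0,0.01],[0,0,0.012],[0,0,0.012],[0,0,0.012],[0,0,0.012],[0,0,0.008],[0,0,0],[0,0,0],[0,0,0]], twist=[[0.3,-0.7,0],[0,0,0],[0,0,0],[0,0,0],[0,0,0],[0,0,0],[0,0,0],[0,0,0],[0,0,0],[0,0,0],[0,0,0],[0,0,0],[0,0,0],[0,0,0]])

```text
time: 7.03
eef_pos: [0.5481, 0.2834, 0.2629]
tcp_rot: [0.804, 0.595, 0.003, 0.001]
contact_force: [0.0, 0.3, -5.3]
opening: 0.13
```

```bash
python3 off.py pics/w7.png; python3 - <<'E'
from plant import *
import cv2
c=read_camera("scene");cv2.imwrite("pics/s7.png",cv2.resize(c["img"][60:260,240:540],None,fx=2.6,fy=2.6))
E
```

```text
7.0333 [0.54808028 0.2833747  0.26286048] [0.80387824 0.59478391 0.00327248 0.00107501] [ 0.02475394  0.34774709 -5.27583925]
[ 0.00654015  0.00216449 -0.99997627] 72.99560304579616
```

View pics/s7.png

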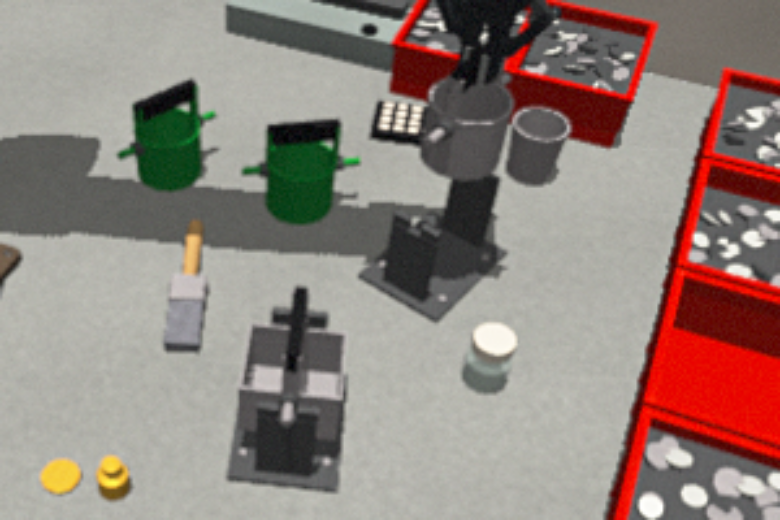

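The bucket hangs upright clear of its cradle. I'll raise it further to pass over the square bucket, then cross to the scale.

Call:
move_arm(linear=[[0,0,0.008],[0,0,0.014],[0,0,0.018],[0,0,0.018],[0,0,0.014],[0,-0.003,0.008],[-0.001,-0.007,0],[-0.001,-0.012,0],[-0.002,-0.018,0],[-0.002,-0.024,0],[-0.003,-0.028,0],[-0.003,-0.03,0],[-0.003,-0.03,0],[-0.003,-0.03,0],[-0.003,-0.03,0],[-0.003,-0.03,0],[-0.003,-0.03,0],[-0.003,-0.03,0],[-0.003,-0.03,0],[-0.003,-0.03,0]], twist=[[-0.1,0.4,0],[0,0,0],[0,0,0],[0,0,0],[0,0,0],[0,0,0],[0,0,0],[0,0,0],[0,0,0],[0,0,0],[0,0,0],[0,0,0],[0,0,0],[0,0,0],[0,0,0],[0,0,0],[0,0,0],[0,0,0],[0,0,0],[0,0,0]])

```text
time: 8.8
eef_pos: [0.4936, -0.1007, 0.3216]
tcp_rot: [0.802, 0.597, -0.02, -0.011]
contact_force: [-0.1, -0.2, -4.7]
opening: 0.13
```

Call:
move_arm(linear=[[0,-0.03,0],[0,-0.03,0],[0,-0.028,0],[0,-0.026,0],[0,-0.022,0],[0,-0.018,0],[0,-0.014,0],[0,-0.01,0],[0,-0.006,0],[0,-0.003,0],[0,0,0],[0,0,0],[0,0,0]], twist=[[0,0,0],[0,0,0],[0,0,0],[0,0,0],[0,0,0],[0,0,0],[0,0,0],[0,0,0],[0,0,0],[0,0,0],[0,0,0],[0,0,0],[0,0,0]])

```text
time: 9.88
eef_pos: [0.4785, -0.3047, 0.3077]
tcp_rot: [0.806, 0.591, -0.025, -0.021]
contact_force: [0.1, 0.2, -4.1]
opening: 0.135
```

```bash
python3 off.py pics/w8.png; python3 - <<'E'
from plant import *
import cv2
c=read_camera("scene");cv2.imwrite("pics/s8.png",c["img"])
E
```

```text
9.8833 [ 0.47847975 -0.30471668  0.30765687] [ 0.80577481  0.59131789 -0.02496649 -0.0211372 ] [ 0.09619395  0.1511795  -4.1484944 ]
[-0.06523235  0.00453738 -0.99785979] 72.57396223910382
```

View pics/s8.png

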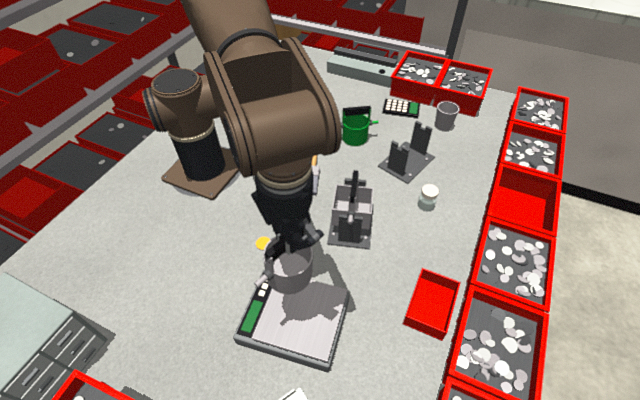

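View pics/w8.png

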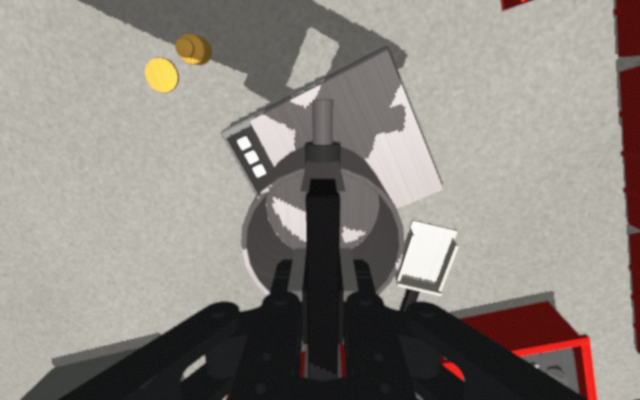

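The bucket is upright in the grip, unchanged relative to the pads (bar at px x≈323), and over the scale. The tool leans 3.7°, so I'll straighten it and go down part way.

Call:
move_arm(linear=[[0.004,0,0],[0.004,0,0],[0.002,0,-0.008],[0,0,-0.014],[0,0,-0.018],[0,0,-0.018],[0,0,-0.018],[0,0,-0.012],[0,0,-0.006],[0,0,0],[0,0,0]], twist=[[-0.1,-1.3,0],[-0.1,-1.3,0],[0,-1.1,0],[0,0,0],[0,0,0],[0,0,0],[0,0,0],[0,0,0],[0,0,0],[0,0,0],[0,0,0]])

```text
time: 10.9
eef_pos: [0.4929, -0.3016, 0.2152]
tcp_rot: [0.804, 0.594, 0.006, 0.008]
contact_force: [0.2, -0.7, -4.7]
opening: 0.128
```

```bash
python3 off.py pics/w9.png
```

```text
10.9 [ 0.49292938 -0.30155832  0.21518566] [0.80448241 0.59389352 0.00609696 0.00783405] [ 0.23048679 -0.71863826 -4.67663742]
[ 0.01911498 -0.00536282 -0.99980291] 72.87204278290336
```

Call:
move_arm(linear=[[-0.004,-0.004,0],[0,0,-0.006],[0,0,-0.009],[0,0,-0.01],[0,0,-0.009],[0,0,-0.005],[0,0,0],[0,0,0]], twist=[[0.3,1.1,0],[0,0,0],[0,0,0],[0,0,0],[0,0,0],[0,0,0],[0,0,0],[0,0,0]])

```text
time: 11.62
eef_pos: [0.4901, -0.3076, 0.1761]
tcp_rot: [0.805, 0.594, 0.0, 0.003]
contact_force: [-0.3, 0.8, -4.5]
opening: 0.129
```

```bash
python3 off.py pics/w10.png;python3 - <<'E'
from plant import *
from h import *
c=read_camera("scene");cv2.imwrite("pics/s10.png",cv2.resize(c["img"][200:380,200:380],None,fx=3,fy=3))
c=read_camera("top");cv2.imwrite("pics/t10.png",cv2.resize(c["img"][90:240,360:520],None,fx=3.5,fy=3.5))
E
```

```text
11.6167 [ 0.49005223 -0.30759724  0.17607585] [8.04645271e-01 5.93749251e-01 1.25049841e-04 2.79280044e-03] [-0.2826036   0.7625097  -4.47974167]
[ 0.00351769 -0.00434593 -0.99998437] 72.84695670849804
```

View pics/s10.png

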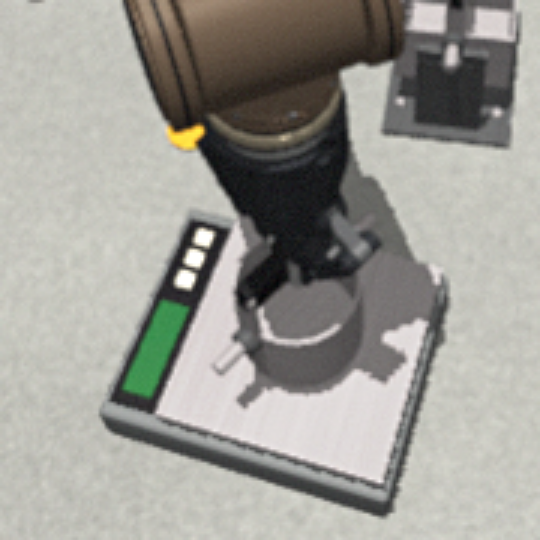

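The bucket is about 17 mm above the plate and centred. I'll lower it slowly.

Call:
move_arm(linear=[[0,0,-0.003],[0,0,-0.004],[0,0,-0.003],[0,0,-0.002],[0,0,0]], twist=[[0.2,0.2,0],[0,0,0],[0,0,0],[0,0,0],[0,0,0]])

```text
time: 12.18
eef_pos: [0.4914, -0.3086, 0.1659]
tcp_rot: [0.805, 0.594, 0.0, 0.003]
contact_force: [-0.3, -0.5, -5.1]
opening: 0.134
```

Call:
move_arm(linear=[[-0.001,0.001,-0.002],[0,0,-0.002],[0,0,-0.002],[0,0,0],[0,0,0]], twist=[[0.2,0.2,0],[0,0,0],[0,0,0],[0,0,0],[0,0,0]])

```text
time: 12.6
eef_pos: [0.4903, -0.3075, 0.1591]
tcp_rot: [0.805, 0.594, -0.0, 0.0]
contact_force: [0.4, 0.1, -5.8]
opening: 0.132
```

Still −5.8 N, so it isn't on the plate yet. I'll go down a millimetre at a time.

Call:
move_arm(linear=[[0,0,-0.001],[0,0,-0.001],[0,0,0]], twist=[[0,0,0],[0,0,0],[0,0,0]])

```text
time: 12.85
eef_pos: [0.4906, -0.3077, 0.1594]
tcp_rot: [0.805, 0.594, -0.0, 0.0]
contact_force: [0.5, 0.4, -5.2]
opening: 0.133
```

Call:
move_arm(linear=[[0,0,-0.002],[0,0,-0.002],[0,0,0]], twist=[[0,0,0],[0,0,0],[0,0,0]])

```text
time: 13.1
eef_pos: [0.4914, -0.3084, 0.1595]
tcp_rot: [0.804, 0.594, -0.0, 0.001]
contact_force: [-0.1, 0.9, -4.6]
opening: 0.132
```

Call:
move_arm(linear=[[0,0,-0.003],[0,0,-0.003],[0,0,-0.003]], twist=[[0,0,0],[0,0,0],[0,0,0]])

```text
time: 13.35
eef_pos: [0.4924, -0.3092, 0.1591]
tcp_rot: [0.804, 0.594, -0.0, 0.002]
contact_force: [-6.3, 4.8, 11.3]
opening: 0.131
```

```bash
python3 off.py pics/w11.png;python3 - <<'E'
from plant import *
from h import *
c=read_camera("scene");cv2.imwrite("pics/s11.png",cv2.resize(c["img"][220:380,220:380],None,fx=3.5,fy=3.5))
E
```

```text
13.35 [ 0.49240038 -0.30923198  0.15909567] [ 8.04263715e-01  5.94269854e-01 -3.75776165e-04  1.75401364e-03] [-6.33725109  4.77518081 11.3089409 ]
[ 0.00148027 -0.003268   -0.99999356] 72.9211515422419
```

View pics/s11.png

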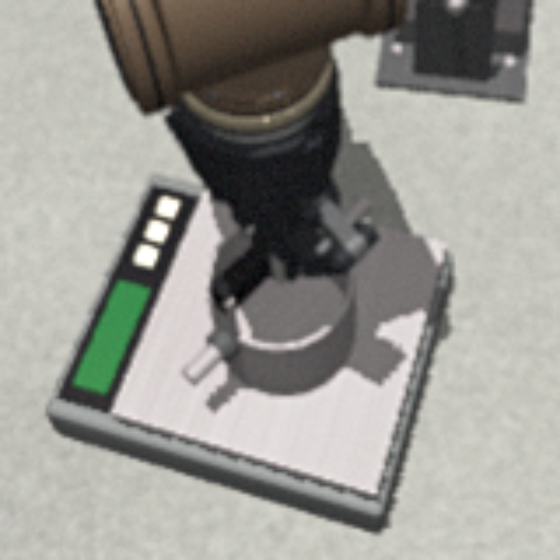

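The force turned to +11 N at z 0.159, as predicted, so the bucket is seated. I'll release it.

Call:
move_arm(linear=[[0,0,0.0005],[0,0,0],[0,0,0],[0,0,0],[0,0,0],[0,0,0],[0,0,0],[0,0,0]], twist=[[0,0,0],[0,0,0],[0,0,0],[0,0,0],[0,0,0],[0,0,0],[0,0,0],[0,0,0]], grip=1)

```text
time: 14.12
eef_pos: [0.4953, -0.3119, 0.162]
tcp_rot: [0.804, 0.594, 0.001, 0.008]
contact_force: [-0.1, 0.1, 0.1]
opening: 0.998
```

```bash
python3 off.py pics/w12.png
```

```text
14.1167 [ 0.4952543  -0.31194672  0.16199984] [0.80435113 0.59410583 0.0009406  0.00752574] [-0.09359799  0.05600046  0.06957146]
[ 0.01045531 -0.01098904 -0.99988496] 72.8974490916227
```

View pics/w12.png

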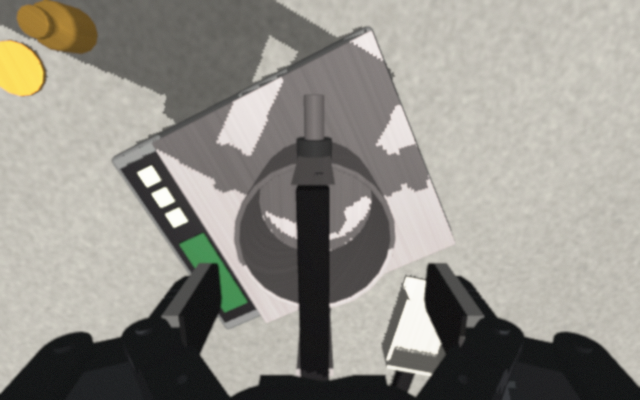

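The bar at px x≈313 stands free between the open fingers, and the bucket is upright on the plate. I'll retreat straight up and check.

Call:
move_arm(linear=[[0,0,0.008],[0,0,0.012],[0,0,0.015],[0,0,0.02],[0,0,0.025],[0,0,0.025],[0,0,0.025],[-0.02,0,0.02],[-0.03,0,0],[-0.02,0,0],[0,0,0],[0,0,0]], twist=[[0,0,0],[0,0,0],[0,0,0],[0,0,0],[0,0,0],[0,0,0],[0,0,0],[0,0,0],[0,0,0],[0,0,0],[0,0,0],[0,0,0]])

```text
time: 15.17
eef_pos: [0.4226, -0.3108, 0.3328]
tcp_rot: [0.804, 0.595, 0.001, 0.014]
contact_force: [-1.0, -0.5, 0.7]
opening: 1.002
```

```bash
python3 off.py pics/w13.png;python3 - <<'E'
from plant import *
from h import *
c=read_camera("scene");cv2.imwrite("pics/s13.png",c["img"])
w=read_camera("wrist")
for n,c in(("wrist",w),("top",read_camera("top"))):
    q=cloud(c).reshape(-1,3)
    for nm,x,y,lo,hi in(("round bar",.489,-.306,.168,.19),("square bar",.479,-.005,.15,.172)):
        d=np.hypot(q[:,0]-x,q[:,1]-y);k=q[(d<.055)&(q[:,2]>lo)&(q[:,2]<hi)]
        if len(k)>10: print(n,nm,len(k),cv2.minAreaRect(k[:,:2].astype(np.float32)),np.median(k[:,2]))
E
```

```text
15.1667 [ 0.42261928 -0.31081684  0.33284218] [0.80379222 0.59474751 0.00144779 0.01383383] [-1.01073568 -0.45262338  0.72700711]
[ 0.01878273 -0.02051691 -0.99961306] 72.98777149696016
wrist round bar 1834 ((0.49158406257629395, -0.31000709533691406), (0.08670536428689957, 0.01598776876926422), 73.13902282714844) 0.1805568503544878
top round bar 163 ((0.4906214475631714, -0.3047996461391449), (0.08184201270341873, 0.015823062509298325), 70.63211059570312) 0.17867829162936544
top square bar 180 ((0.47919949889183044, -0.005100589245557785), (0.014211267232894897, 0.08572611212730408), 17.190732955932617) 0.16024285962030752
```

View pics/s13.png

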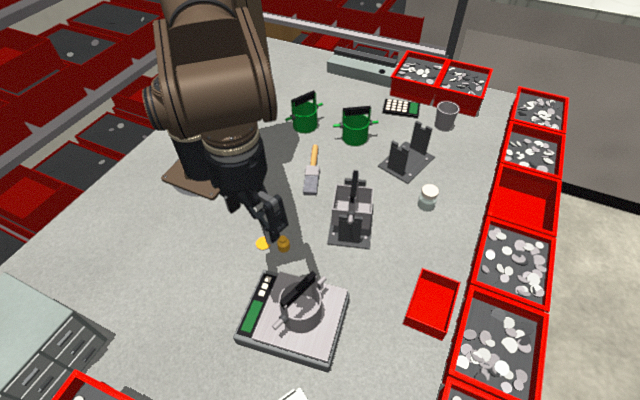

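View pics/w13.png

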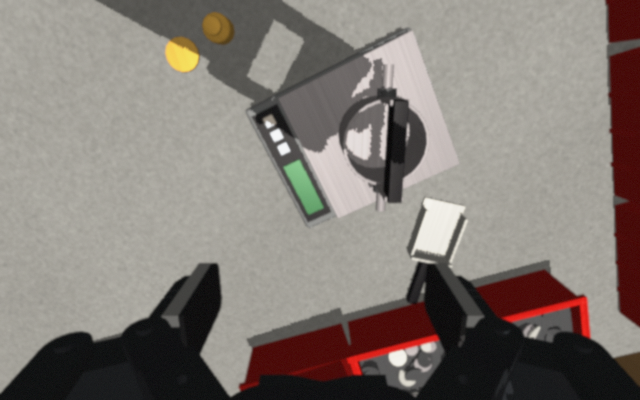

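The bucket stands upright in the middle of the plate: bar centre within about 5 mm of the plate centre, bar top at 0.180 m as expected. The square bucket has not moved, and the arm is clear. Handing in.

```bash
python3 -c "
from plant import *
print(sign_off())"
```

```text
the job is handed in; nothing more can be done
None
```

I took the round bucket by its bar and lifted it straight out of its cradle. I carried it over the square bucket, lowered it onto the scale's plate, let go and backed the arm off. The job was handed in just after 15 s of the 42 s allowed, and no verdict is given at hand-in.

**Round bucket:** its bar centre is 2–5 mm from the plate's centre, against 30 mm allowed. The bar top is at about 0.180 m, which is the height for an upright bucket standing on the plate.

**Square bucket:** its bar is where it was at the start, within 1 mm.

**Arm:** it is clear above the scale, with the gripper open and nothing touching.

**Disagreements:** the top and wrist cameras differ by about 5 mm in y on the final bar position, well inside the tolerance. The arm drifted up to about 10 mm and leaned up to 4° during the moves, which I corrected before setting the bucket down. Touchdown showed about 11 N upward on the tool.

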